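# Shim the housing under the hold-down bar and keep it clamped

### The job

The jig's hold-down bar comes to rest on its stop before it reaches the shim that lies on the black housing. Stack more of the slotted shim plates flat and centred on that one, only as many as it takes until the bar, swung down by its handle, bears firmly (push with about 10 N) on the stack a little short of its stop; the bar springs up by itself, so finish while still holding it pressed down on the stack. Leave the housing in its nest and the other things where they are.

Things in the scene. Friction and masses are not known exactly. Their poses are not given: they have to be found in the camera images.
- jig: fixed hold-down jig: aluminium base plate 150 x 270 mm, 12 mm thick, turned by up to 0.3 rad. Origin: on the table straight under the nest; x across the bar, +y towards the hinge, z up. The hinge axis runs along x, 100 mm towards +y and 100 mm up; its two steel cheeks reach 112 mm up. A steel stop post (22 x 10 mm, 93 mm high) stands 66 mm towards +y
- stop_foot (a point): point on the jig where the middle of the rubber foot's underside is when the bar is right down on its stop: above the nest, 78 mm above the table
- bar (a joint): angle of the steel hold-down bar (22 x 14 mm) about the jig's hinge: 0 = level, down on its stop post, grows as the handle end rises, 1.6 = stands upright, just past vertical (the start). A weak spring always swings it back up to 1.6, at about 1 to 2 rad/s (1 to 3 N at the handle to push it down). Its rubber foot (24 mm across) is 100 mm from the hinge and reaches 22 mm below the hinge line
- handle (a point): middle of the top face (44 x 28 mm) of the black handle block, 20 mm thick, on the bar's free end: 172 mm from the hinge axis along the bar and 10 mm above the bar's centre line. With the bar level this is 110 mm above the table, 72 mm beyond the nest (jig -y), and faces up; with the bar upright it faces away from the nest, about 270 mm up
- rest: fixed height-adjusted seat plate 58 x 74 mm on a column over the jig's origin, same yaw as the jig; a fence 5 mm high around it locates the housing. Origin: centre of the seat's top face, 28 to 42.5 mm above the table
- housing: black plastic housing 46 (x) x 62 (y) x 24 mm with a flat top, loose in the fence of the rest, yaw as the jig. Origin: centre of its underside
- housing_top (a point): centre of the housing's flat top face, where the shims are stacked; it lies 11.5 to 26 mm below where the foot ends when the bar is on its stop, so the one shim there leaves a gap and one or two more are needed
- shim1: loose aluminium slotted shim plate lying flat, one of four alike, already in place: centred on the housing's top at the start, its length along the jig's y; a U outline 60 x 44 mm, 9 mm thick, about 50 g. Origin: centre of the outline, underside; x along the 60 mm length, towards the open end of the 14 mm wide, 36 mm deep slot; y across the 44 mm width (grip it so, at the origin); z up
- shim2: loose aluminium slotted shim plate lying flat, one of four alike, on the table at the right of the jig among small bystanders; a U outline 60 x 44 mm, 9 mm thick, about 50 g. Origin: centre of the outline, underside; x along the 60 mm length, towards the open end of the 14 mm wide, 36 mm deep slot; y across the 44 mm width (grip it so, at the origin); z up
- shim3: loose aluminium slotted shim plate lying flat, one of four alike, on the table at the right of the jig among small bystanders; a U outline 60 x 44 mm, 9 mm thick, about 50 g. Origin: centre of the outline, underside; x along the 60 mm length, towards the open end of the 14 mm wide, 36 mm deep slot; y across the 44 mm width (grip it so, at the origin); z up
- shim4: loose aluminium slotted shim plate lying flat, one of four alike, on the table at the right of the jig among small bystanders; a U outline 60 x 44 mm, 9 mm thick, about 50 g. Origin: centre of the outline, underside; x along the 60 mm length, towards the open end of the 14 mm wide, 36 mm deep slot; y across the 44 mm width (grip it so, at the origin); z up
- mount1: bystander: small black moulding, block 34 x 26 x 20 mm with a round knob on top, 42 mm high in all; origin at the centre of its underside, among the shims
- mount2: bystander: small black moulding, block 34 x 26 x 20 mm with a round knob on top, 42 mm high in all; origin at the centre of its underside, among the shims
- mount3: bystander: small black moulding, block 34 x 26 x 20 mm with a round knob on top, 42 mm high in all; origin at the centre of its underside, left of the jig
- glue: bystander: white squeeze bottle 40 mm across, 100 mm high, behind the shims; origin at the centre of its foot
- driver: bystander: black-handled screwdriver lying left of the jig; origin on its underside
- collar: bystander: steel collar 48 mm across, 14 mm high, among the shims; origin at the centre of its underside
Not all that is in view belongs to the job. What is shaped like the shim1 but blue or purple is not meant.

How it is judged:
By the outcome, as a careful person would: the job done as asked, in the order asked, and still so for the second after the job is handed in, while the arm keeps its last pose, push and grip.
It also fails if it takes over 72 s, if anything falls off the work surface, if the arm or the gripper's body presses on something with over 40 N, if the wrist force passes 120 N, or if a joint passes its speed limit or range.

### The arm

A 6-joint arm with a two-finger parallel gripper is mounted at the origin on the work surface. World frame = base frame: x ahead of the robot, y to its left, z up, the work surface at z = 0. Lengths are in m, angles in rad, forces in N, time in s.
With the tool pointing down it reaches from about 0.35 to 0.975 m from the base axis. Payload 4.9 kg.
Tool frame: the origin (TCP) lies on the centre line of the jaws, within the pads' length; the fingertips stand manip.tip_reach ahead of it and the grasp point (between the pads) is the TCP (manip.tip_reach is the distance from the TCP to the fingertips, in m); z points along the fingers, y is the line along which they close (so a half turn about z gives the same grasp; the last joint's range is limited). The gripper opens to 85 mm and grips with 20 to 120 N. Pads are 22 mm wide; open, the fingers measure 114 mm over their backs; the gripper's body (76 mm by 85 mm) begins 54 mm behind the grasp point. The pads swing forward as they close: fully open they stand 13 mm farther back than shut.
Start: joints at [1.162, 0.053, 1.613, -0, 1.476, -0.119], TCP at [0.179, 0.599, 0.25] pointing down, gripper open.
Joint ranges: [-3.01, 3.01], [-1.01, 2.22], [0.06, 2.58], [-1.02, 4.17], [0.09, 2.62], [-3.14, 3.14]. Speed limits (rad/s): [2.57, 2.57, 3.14, 3.14, 3.14, 3.14].

### API

Orientations are given as a unit quaternion [w, x, y, z].
In Python, from plant import manip gives the robot as it stands. The module is installed in compiled form; this text tells all that it offers.
- The arm moves only by the tool move_arm, never from a script. Its argument "rows" is a list of rows, each a list of 7 numbers: the shift along the tool's x, y, z in cm, then the turn, a rotation vector about the tool's x, y, z in degrees, then the opening, from -1 (shut) to 1 (fully open). In form: [[tx, ty, tz, ax, ay, az, jaw], ...]. A call has 1 to 20 rows; each row shifts and turns the commanded pose from where the row before left it, along the tool's axes as they then stand; what a row does not reach is not made up. A row lasts 1/12 s, in which the tool goes at most 41.7 mm and 7.16 degrees, less where a joint would pass 70% of its speed; a pose out of reach is approached as far as the arm can. A call is refused whole if a number of a shift passes 4.17 or a number of a turn 7.16, either way. A call with a gripper value outside its range is refused whole. The fingers move at their own pace and stop on an object; the grip force is fixed at half the most. Time passes only in rows, so rows that do not move let the fingers close. It gives the time, the measured TCP pose, the force, the opening and the grip force at its end, in the units of the state.
- manip.state(): the state, without advancing time (a new reading comes with each control period).
- manip.grab_frame(name): name is "side" or "top" or "wrist"; returns a dict with "img" (400x640x3 uint8, blue, green, red), "mtx" (3x3 intrinsics, pixels), "k1" (the pictures are not rectified: a ray, as slopes to the right and down, at radius r is drawn at 1 + k1 r^2 times it, then the intrinsics apply), "R" (3x3) and "t" (3): a world point X has camera coordinates R X + t. Camera axes: x right, y down, z forward; pixel columns grow to the right and rows downward; lengths in m; the calibration is good to about 2 mm. A picture is of the moment at which its call begins. There is no depth.
- manip.job_done(): hands the job in; it is judged then, once.
The state is a dict: "time": time; "joint_pos": joint angles; "joint_vel": joint speeds; "joint_efforts": joint torques, N m; "tool_pos": TCP position; "tool_rot": TCP orientation; "contact_force": force on the tool from outside, world axes, zero at the start; "ft_torque": the same for the moment, N m; "gripper_width": opening from 0.0 (shut) to 1.0 (fully open); "grasp_force": force on a finger pad.
Only numpy, scipy, OpenCV 4.12 (cv2) and the standard library are available. Lean on these libraries where they do the work, as an engineer would, in place of code of your own. Each camera call takes 0.05 s, during which the arm holds its last target. There are 200 camera calls.

## Working session

There is one attempt and no reset: what is moved stays moved. The work goes in short steps, Python scripts to look and compute and a tool call to move; the robot and the scene stay as the last step left them, time stands still between calls to the robot, and variables do not carry over. Pictures are saved under pics/ and viewed, at most 12 in all, crops included, and the job is handed in when it is done.

Besides the shell and the picture viewer there is one more tool, called after ">>>" as name([rows], argument=value, ...), one row to a line, values as JSON. move_arm: Moves the arm, as the interface text tells. Its arguments: {"type":"object","properties":{"rows":{"type":"array","items":{"type":"array","items":{"type":"number"}}}},"required":["rows"]}

```bash
mkdir -p pics
cat > h.py <<'E'
import numpy as np, cv2, pickle
from plant import manip
def grab(n,tag):
    f=manip.grab_frame(n); cv2.imwrite(f'pics/{tag}.png',f['img']); pickle.dump(f,open(f'pics/{tag}.pkl','wb')); return f
def load(tag): return pickle.load(open(f'pics/{tag}.pkl','rb'))
def ray(f,uv):
    K=np.array(f['mtx']);k=f['k1'];R=np.array(f['R']);t=np.array(f['t']).ravel()
    d=np.array([(uv[0]-K[0,2])/K[0,0],(uv[1]-K[1,2])/K[1,1]]);s=d.copy()
    for _ in range(30): s=d/(1+k*(s@s))
    return -R.T@t, R.T@np.array([s[0],s[1],1.])
def onz(f,uv,z):
    c,d=ray(f,uv); return c+d*(z-c[2])/d[2]
def proj(f,X):
    K=np.array(f['mtx']);p=np.array(f['R'])@np.array(X)+np.array(f['t']).ravel();s=p[:2]/p[2];s=s*(1+f['k1']*(s@s))
    return K[:2,:2]@s+K[:2,2]
E
python3 - <<'E'
from h import *
for n in('top','side'):
    f=grab(n,n+'0'); c=ray(f,(320,200)); print(n,c[0],c[1],f['mtx'],f['k1'])
s=manip.state(); print(s, manip.tip_reach)
E
```

```text
top [0.43749559 0.01981858 1.33996074] [ 0.09985374  0.02133521 -0.99479202] [[472.50202989   0.         321.15311904]
 [  0.         472.50202989 197.36231915]
 [  0.           0.           1.        ]] 0.018053061233709686
side [0.25802036 0.64642823 0.90772021] [ 0.27988855 -0.58478993 -0.76142225] [[434.76722993   0.         319.96023343]
 [  0.         434.76722993 196.09445624]
 [  0.           0.           1.        ]] -0.019663354069820782
{'time': 0.1, 'joint_pos': array([ 1.16201135e+00,  5.32615396e-02,  1.61416207e+00, -4.84765806e-06,
        1.47599296e+00, -1.18986083e-01]), 'joint_vel': array([-0.00253223, -0.00334353, -0.00251101, -0.00028606, -0.0005476 ,
        0.00170475]), 'joint_efforts': array([-8.78288375e-06, -3.94908071e+01, -3.71363068e+01, -6.11117207e-05,
        3.98165721e-03, -1.32191857e-05]), 'tool_pos': array([0.17838029, 0.59845146, 0.24920088]), 'tool_rot': array([-2.35539515e-04,  1.44392641e-01,  9.89520052e-01, -8.81016938e-04]), 'contact_force': array([-0.55250652, -1.10669674,  0.10453015]), 'ft_torque': array([-0.03644097,  0.01673178, -0.06756   ]), 'grasp_force': 0.0, 'gripper_width': 1.00137901107299} 0.019
```

View pics/top0.png

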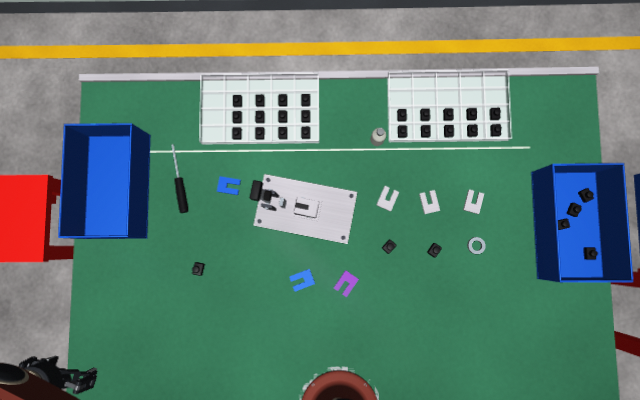

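View pics/side0.png

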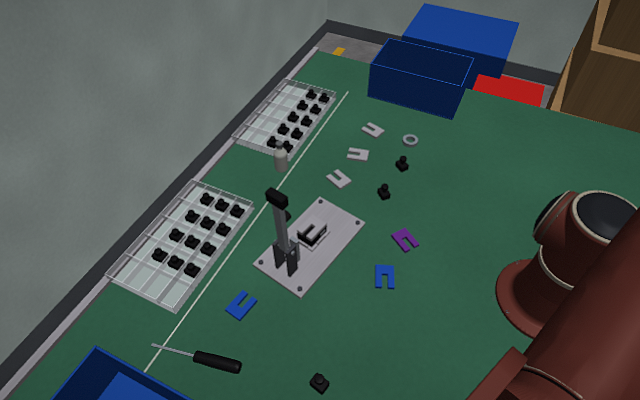

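The top view shows the jig plate around (305,208) with shim1 on the housing at (307,207), and the hinge and bar at the left (258–280,195). What could be taken for the wanted shim:
- Silver U plates at (388,198), (429,202) and (474,201). These are shims 2–4.
- Blue plates at (228,185) and (302,281), and a purple one at (346,284). These are decoys.
- The collar at (477,245).

I choose the silver plates.

Run:
```python
from h import *
for tag in('top0','side0'):
    f=load(tag); im=f['img']; hsv=cv2.cvtColor(im,cv2.COLOR_BGR2HSV)
    m=((hsv[...,1]<60)&(hsv[...,2]>120)).astype(np.uint8)*255
    n,l,st,c=cv2.connectedComponentsWithStats(m)
    for i in range(1,n):
        x,y,w,h,a=st[i]
        if 60<a<9000 and 100<y and w<150 and h<150:
            cn=max(cv2.findContours((l==i).astype(np.uint8),0,1)[0],key=cv2.contourArea)
            hull=cv2.convexHull(cn); r=cv2.minAreaRect(hull)
            z=0.009
            if a>2500: z=0.012
            P=[onz(f,p,z)[:2] for p in cv2.boxPoints(r)]
            P=np.array(P); ctr=P.mean(0); e1=P[1]-P[0]; e2=P[2]-P[1]
            M=cv2.moments((l==i).astype(np.uint8),True); cm=onz(f,(M['m10']/M['m00'],M['m01']/M['m00']),z)[:2]
            L=e1 if np.hypot(*e1)>np.hypot(*e2) else e2
            print(tag,(x,y,w,h,a),'c',ctr.round(4),'size',np.hypot(*e1).round(4),np.hypot(*e2).round(4),'yaw',np.degrees(np.arctan2(L[1],L[0])).round(1),'open dir',((ctr-cm)*1000).round(1))
a=cv2.resize(load('top0')['img'][165:260,235:500],None,fx=3,fy=3,interpolation=cv2.INTER_CUBIC)
b=cv2.resize(load('side0')['img'][170:310,235:385],None,fx=2,fy=2,interpolation=cv2.INTER_CUBIC)
o=np.zeros((a.shape[0]+b.shape[0],a.shape[1],3),np.uint8); o[:a.shape[0]]=a; o[a.shape[0]:,:b.shape[1]]=b
cv2.imwrite('pics/crop1.png',o)
```

```text
top0 (np.int32(372), np.int32(128), np.int32(14), np.int32(14), np.int32(150)) c [ 0.758  -0.1207] size 0.0372 0.0379 yaw 178.8 open dir [0.  0.6]
top0 (np.int32(253), np.int32(174), np.int32(104), np.int32(70), np.int32(4715)) c [0.5479 0.0914] size 0.1509 0.2743 yaw -101.6 open dir [2.5 7.1]
top0 (np.int32(376), np.int32(186), np.int32(23), np.int32(25), np.int32(300)) c [ 0.5744 -0.1417] size 0.061 0.0461 yaw -24.1 open dir [ 2.  -1.1]
top0 (np.int32(464), np.int32(189), np.int32(20), np.int32(25), np.int32(290)) c [ 0.5629 -0.3828] size 0.0614 0.0449 yaw -17.2 open dir [ 2.5 -0.8]
top0 (np.int32(419), np.int32(190), np.int32(21), np.int32(24), np.int32(309)) c [ 0.5635 -0.2596] size 0.0465 0.0614 yaw -168.0 open dir [2.  0.2]
top0 (np.int32(49), np.int32(196), np.int32(25), np.int32(50), np.int32(481)) c [0.5204 0.7829] size 0.0684 0.1391 yaw -177.2 open dir [ 19.6 -10.5]
top0 (np.int32(468), np.int32(237), np.int32(17), np.int32(17), np.int32(146)) c [ 0.4405 -0.385 ] size 0.0438 0.0441 yaw -136.7 open dir [-0.2  0.1]
top0 (np.int32(0), np.int32(259), np.int32(73), np.int32(110)
[... 1177 characters left out ...]
5), np.int32(19), np.int32(197)) c [ 0.5768 -0.1404] size 0.0467 0.0717 yaw 155.1 open dir [ 3.1 -1.9]
side0 (np.int32(573), np.int32(190), np.int32(51), np.int32(53), np.int32(265)) c [-0.0904 -0.3206] size 0.1905 0.1152 yaw -97.0 open dir [-13.8 -10.4]
side0 (np.int32(253), np.int32(197), np.int32(112), np.int32(100), np.int32(4027)) c [0.5535 0.0866] size 0.3054 0.1754 yaw -97.1 open dir [ 13.4 -11.5]
side0 (np.int32(72), np.int32(249), np.int32(36), np.int32(38), np.int32(91)) c [1.0063 0.3835] size 0.1165 0.0183 yaw -88.4 open dir [ 4.3 -5.8]
side0 (np.int32(144), np.int32(349), np.int32(18), np.int32(24), np.int32(64)) c [0.7158 0.4983] size 0.0535 0.0052 yaw -90.1 open dir [-0.  -0.3]
```

View pics/crop1.png

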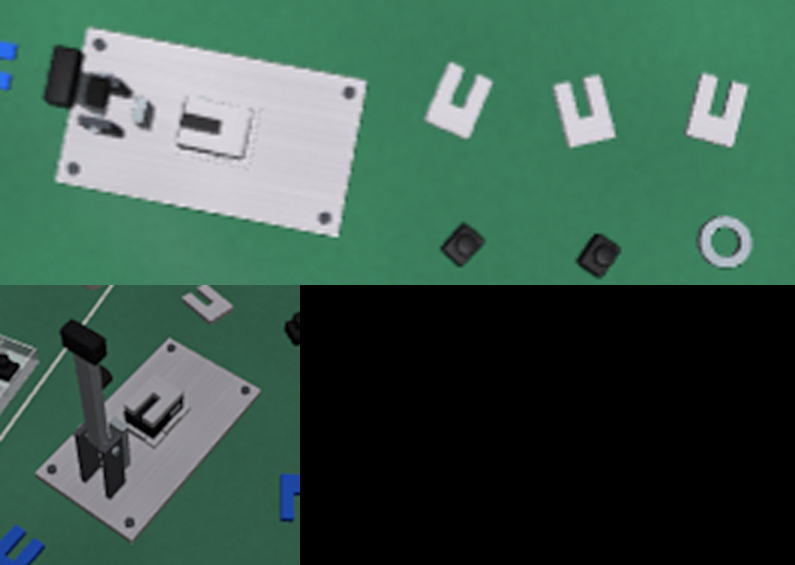

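The crop shows the three silver U plates at the right of the jig. shim1 lies on the housing with its slot open towards the hinge, and the decoys are clearly coloured. I'll go to shim2 at about (0.5755, -0.141), with its opening towards -24.5°.

>>> move_arm([
  [-2.9,-2.9,0,0,0,0,1],
  [-2.9,-2.9,0,0,0,0,1],
  [-2.9,-2.9,0,0,0,0,1],
  [-2.9,-2.9,0,0,0,0,1],
  [-2.9,-2.9,0,0,0,0,1],
  [-2.9,-2.9,0,0,0,0,1],
  [-2.9,-2.9,0,0,0,0,1],
  [-2.9,-2.9,0,0,0,0,1],
  [-2.9,-2.9,0,0,0,0,1],
  [-2.9,-2.9,0,0,0,0,1],
  [-2.9,-2.9,0,0,0,0,1],
  [-2.9,-2.9,0,0,0,0,1],
  [-2.9,-2.9,0,0,0,0,1],
  [-2.9,-2.9,0,0,0,0,1],
  [-2.9,-2.9,0,0,0,0,1],
  [-2.9,-2.9,0,0,0,0,1],
  [-2.9,-2.9,0,0,0,0,1],
  [-2.9,-2.9,0,0,0,0,1],
  [-2.9,-2.9,0,0,0,0,1],
  [-2.9,-2.9,0,0,0,0,1],
])

```text
time: 1.77
tool_pos: [0.569, -0.1247, 0.2497]
tool_rot: [-0.0, 0.145, 0.989, 0.0]
contact_force: [0.7, -0.3, -0.5]
gripper_width: 1.001
grasp_force: 0.0
```

>>> move_arm([
  [0,0,0,0,0,4,1],
  [0,0,0,0,0,4,1],
  [0,0,0,0,0,0,1],
  [0,0,0,0,0,0,1],
])

```text
time: 2.1
tool_pos: [0.5684, -0.1226, 0.2497]
tool_rot: [-0.001, 0.212, 0.977, 0.0]
contact_force: [0.5, -0.2, 0.3]
gripper_width: 0.997
grasp_force: 0.0
```

```bash
cat >> h.py <<'E'
from scipy.spatial.transform import Rotation as Rn
def tool():
    s=manip.state(); q=s['tool_rot']; return s, Rn.from_quat([q[1],q[2],q[3],q[0]])
def goto(p,psi):
    "delta in tool axes cm, az deg to point tool y at psi (deg), tilt rotvec"
    s,r=tool(); M=r.as_matrix(); d=M.T@(np.array(p)-s['tool_pos'])*100
    a=np.radians(psi); yv=[np.cos(a),np.sin(a),0]; z=[0,0,-1]; x=np.cross(yv,z)
    T=np.array([x,yv,z]).T
    print('t',round(s['time'],2),'pos',s['tool_pos'].round(4),'psi',np.degrees(np.arctan2(M[1,1],M[0,1])).round(2),'zaxis',M[:,2].round(4),'F',s['contact_force'].round(1),'w',round(s['gripper_width'],3),'gf',round(s['grasp_force'],1))
    print('  tool cm',d.round(2),'rot',np.degrees(Rn.from_matrix(M.T@T).as_rotvec()).round(2))
def silver(f,z,amin=200,show=True):
    hsv=cv2.cvtColor(f['img'],cv2.COLOR_BGR2HSV); m=((hsv[...,1]<60)&(hsv[...,2]>120)).astype(np.uint8)
    n,l,st,c=cv2.connectedComponentsWithStats(m)
    for i in range(1,n):
        if st[i][4]<amin: continue
        mm=(l==i).astype(np.uint8); hull=cv2.convexHull(max(cv2.findContours(mm,0,1)[0],key=cv2.contourArea))
        W=np.array([onz(f,p[0],z)[:2] for p in hull]); r=cv2.minAreaRect((W*1e3).astype(np.float32))
        ys,xs=np.nonzero(mm); cm=onz(f,(xs.mean(),ys.mean()),z)[:2]*1e3; c=np.array(r[0]); 
        b=cv2.boxPoints(r); e=max((b[1]-b[0],b[2]-b[1]),key=np.linalg.norm); e=e*np.sign(e@(c-cm)) 
        print(st[i],'c mm',c.round(1),'size',np.round(r[1],1),'open yaw',np.degrees(np.arctan2(e[1],e[0])).round(1))
E
python3 - <<'E'
from h import *
f=grab('wrist','w1'); s,r=tool(); M=r.as_matrix(); c,d=ray(f,(320,200)); print('cam in tool',M.T@(c-s['tool_pos']),M.T@d)
silver(f,0.009)
goto([.5755,-.141,.021],65.5)
E
```

```text
cam in tool [ 0.06478892 -0.00034209 -0.12439777] [-0.27194635  0.01212825  0.96242094]
[  353     0   264   167 30166] c mm [551.4  93.6] size [277.5 151.7] open yaw 78.3
[ 43 145  40  41 818] c mm [ 441.7 -389.9] size [47.2 46.9] open yaw -165.1
[ 283  155   40   53 1714] c mm [ 576.6 -143.5] size [44.7 61.4] open yaw -24.3
[434 157 206  90 880] c mm [716.3  99.6] size [260.5   5.6] open yaw 89.9
[ 500  176  140  150 9376] c mm [830.9 136.1] size [179.1 190.7] open yaw -0.0
[ 179  184   61   60 1534] c mm [ 566.1 -261.3] size [61.3 45.3] open yaw 12.7
[ 100  227   48   50 1341] c mm [ 564.7 -384.7] size [44.9 63.3] open yaw -16.7
[215 253 199  83 818] c mm [ 715.9 -198.2] size [280.    5.6] open yaw -90.1
[370 288  36  47 890] c mm [ 779.9 -122.7] size [64.8 45.4] open yaw -164.2
[ 225  295  146   56 2363] c mm [ 767.8 -242.2] size [186.4  65.2] open yaw -90.1
[604 315  36  49 893] c mm [974.5 164.7] size [50.3 85.4] open yaw -7.4
[ 482  367   53   33 1203] c mm [967.4   3.5] size [79.1 57.6] open yaw 63.1
[124 377  27  23 259] c mm [ 751.7 -494.2] size [37.7 40.7] open yaw -13.2
t 2.15 pos [ 0.5684 -0.1223  0.2499] psi 65.51 zaxis [-7.e-04  2.e-04 -1.e+00] F [ 0.6  0.2 -0.3] w 1.002 gf 0.0
  tool cm [-1.44 -1.4  22.89] rot [-0.01 -0.04  0.01]
```

View pics/w1.png

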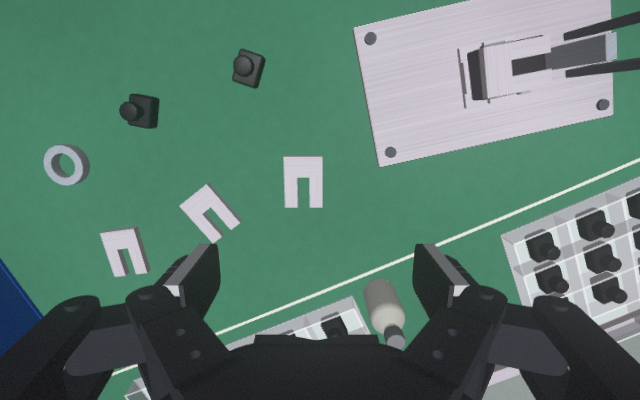

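The wrist view shows shim2 at (303,182) between the fingers' projection, and it agrees with the other two cameras to about 2 mm. The collar is at (66,165) and the jig at the upper right. I'll descend and grip.

>>> move_arm([
  [-1.5,-1.5,3,0,0,0,1],
  [0,0,4.1,0,0,0,1],
  [0,0,4.1,0,0,0,1],
  [0,0,4.1,0,0,0,0.6],
  [0,0,3,0,0,0,0.6],
  [0,0,2,0,0,0,0.6],
  [0,0,1.3,0,0,0,0.6],
  [0,0,0.8,0,0,0,0.6],
  [0,0,0.5,0,0,0,0.6],
  [0,0,0,0,0,0,0.6],
  [0,0,0,0,0,0,0.6],
  [0,0,0,0,0,0,-1],
  [0,0,0,0,0,0,-1],
  [0,0,0,0,0,0,-1],
  [0,0,0,0,0,0,-1],
  [0,0,0,0,0,0,-1],
  [0,0,0,0,0,0,-1],
])

```text
time: 3.57
tool_pos: [0.5774, -0.143, 0.0235]
tool_rot: [0.001, 0.213, 0.977, -0.0]
contact_force: [-1.2, 1.3, 6.1]
gripper_width: 0.481
grasp_force: 59.7
```

>>> move_arm([
  [0,0,-1,0,0,0,-1],
  [0,0,-3,0,0,0,-1],
  [0,0,-3,0,0,0,-1],
  [0,0,-3,0,0,-6.86,-1],
  [0,0,-3,0,0,-6.86,-1],
  [0,0,-3,0,0,-6.86,-1],
  [0,0,-3,0,0,-6.86,-1],
  [0,0,0,0,0,-6.86,-1],
  [0,0,0,0,0,-6.86,-1],
  [0,0,0,0,0,-6.86,-1],
  [0,0,0,0,0,-6.86,-1],
  [0,0,0,0,0,-6.86,-1],
  [0,0,0,0,0,-6.86,-1],
  [0,0,0,0,0,-6.86,-1],
  [0,0,0,0,0,-6.86,-1],
  [0,0,0,0,0,-6.86,-1],
  [0,0,0,0,0,-6.86,-1],
  [0,0,0,0,0,-6.86,-1],
  [0,0,0,0,0,0,-1],
  [0,0,0,0,0,0,-1],
])

```text
time: 5.23
tool_pos: [0.5887, -0.0998, 0.2102]
tool_rot: [-0.017, -0.604, 0.797, -0.013]
contact_force: [-0.5, -0.8, -0.5]
gripper_width: 0.478
grasp_force: 60.8
```

Run:
```python
from h import *
f=load('top0'); 
for z in(.065,.072): print(onz(f,(307,207),z))
goto([.545,.0,.215],168.4)
```

```text
[0.54675899 0.08254034 0.065     ]
[0.5461591  0.08219598 0.072     ]
t 5.23 pos [ 0.5887 -0.0998  0.2102] psi 164.34 zaxis [-0.0113 -0.0415 -0.9991] F [-0.5 -0.8 -0.5] w 0.478 gf 60.8
  tool cm [-8.4   6.9  -0.85] rot [ 0.07 -2.47 -4.06]
```

>>> move_arm([
  [-2.8,2.3,-0.3,0,0,0,-1],
  [-2.8,2.3,-0.3,0,0,0,-1],
  [-2.8,2.3,-0.3,0,0,0,-1],
  [0,0,0,0,0,0,-1],
  [0,0,0,0,0,0,-1],
  [0,0,0,0,0,0,-1],
])

```text
time: 5.73
tool_pos: [0.5452, -0.0018, 0.2156]
tool_rot: [-0.017, -0.603, 0.797, -0.014]
contact_force: [0.9, 0.5, -1.1]
gripper_width: 0.485
grasp_force: 60.8
```

Run:
```python
from h import *
f=grab('wrist','w2'); s,r=tool(); print(s['joint_pos'].round(3))
goto([.546,.082,.15],168.4)
```

```text
[-0.12  -0.106  1.828 -0.043  1.426 -2.978]
t 5.78 pos [ 0.5454 -0.0022  0.2155] psi 164.14 zaxis [-0.0111 -0.0419 -0.9991] F [0.2 0.  0.1] w 0.482 gf 60.8
  tool cm [-8.39  2.25  6.19] rot [ 0.04 -2.49 -4.26]
```

View pics/w2.png

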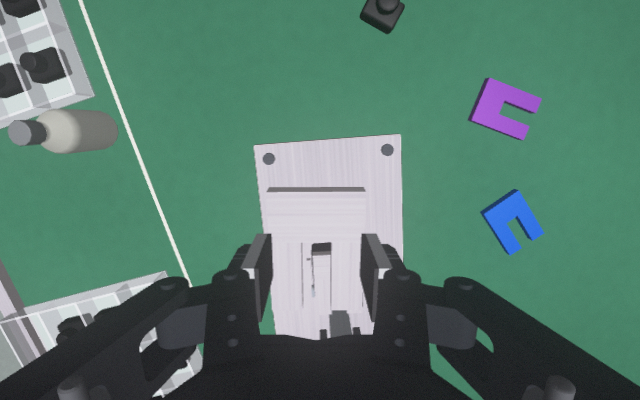

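The held shim is square between the fingers, with its closed end at (317,188) and its slot towards the hinge, but it hides shim1. I'll measure shim1 in the earlier wrist and top pictures.

Run:
```python
from h import *
a=cv2.resize(load('w1')['img'][15:125,440:580],None,fx=5,fy=5,interpolation=cv2.INTER_CUBIC)[:550,:480]
b=cv2.resize(load('top0')['img'][190:224,290:322],None,fx=10,fy=10,interpolation=cv2.INTER_CUBIC)
o=np.zeros((550,800,3),np.uint8); o[:,:480]=a; o[:340,480:800]=b
cv2.imwrite('pics/crop2.png',o)
# held shim check in w2
f=load('w2'); s,r=tool(); M=r.as_matrix()
for x in(30,-30):
  for y in(22,-22):
    print(x,y,proj(f,s['tool_pos']+M@np.array([x/1e3,y/1e3,.012])).round(1))
```

```text
30 22 [366.7 192.2]
30 -22 [265.8 192.2]
-30 22 [361.5 311.8]
-30 -22 [271.  311.8]
```

View pics/crop2.png

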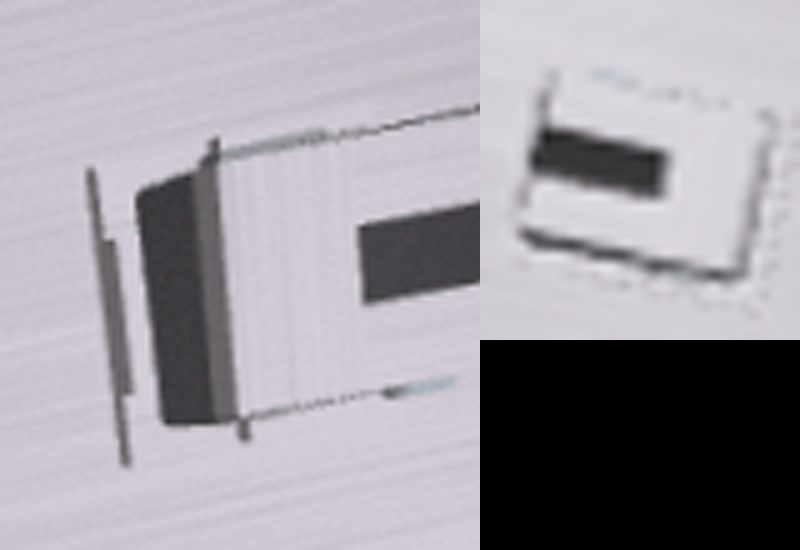

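Run:
```python
from h import *
A=load('w1');B=load('top0')
def tri(u,v):
    c1,d1=ray(A,u);c2,d2=ray(B,v);d1/=np.linalg.norm(d1);d2/=np.linalg.norm(d2)
    k=np.linalg.lstsq(np.c_[d1,-d2],c2-c1,rcond=None)[0];p,q=c1+k[0]*d1,c2+k[1]*d2
    return (p+q)/2,np.linalg.norm(p-q)
for u,v in(((512.1,67.7),(308.05,206.65)),((511.4,60.2),(308.55,204.55)),((512.8,75.2),(307.55,208.75))):print(tri(u,v))
for z in(.062,.066,.07,.075):
    a,b=[onz(A,p,z) for p in((511.4,60.2),(512.8,75.2))]; c,d=[onz(A,p,z) for p in((483.6,46),(487.4,98.2))]
    t=(onz(B,(308.05,206.65),z))
    e=(c-d)[:2]; print(z,'slotw',np.linalg.norm(a-b)*1e3,'w',np.linalg.norm(e)*1e3,'len',np.linalg.norm((a+b-c-d)/2)*1e3,'ang',np.degrees(np.arctan2(*e[::-1])),'mid',((a+b)/2)[:2],((c+d)/2)[:2],'top',t[:2])
```

```text
(array([0.54780795, 0.07938804, 0.07045032]), np.float64(0.001190804855603065))
(array([0.54699273, 0.0779814 , 0.0752021 ]), np.float64(0.010886153804686815))
(array([0.54846069, 0.08009171, 0.06798426]), np.float64(0.013498920012975738))
0.062 slotw 13.418369299612431 w 46.438127590060596 len 24.907033457857256 ang 166.61416779443715 mid [0.54952363 0.08423912] [0.54354537 0.06006019] top [0.5479425  0.07982947]
0.066 slotw 13.24652642227138 w 45.84341587172719 len 24.588060548417996 ang 166.61416779443724 mid [0.5490095  0.08193315] [0.54310779 0.05806387] top [0.54759681 0.07964164]
0.07 slotw 13.074683544930327 w 45.248704153393696 len 24.26908763897878 ang 166.61416779443718 mid [0.54849536 0.07962718] [0.54267021 0.05606755] top [0.54725111 0.07945381]
0.075 slotw 12.859879948254035 w 44.50531450547679 len 23.870371502179772 ang 166.61416779443715 mid [0.54785268 0.07674472] [0.54212324 0.05357215] top [0.54681899 0.07921902]
```

>>> move_arm([
  [0,0,0,0,-2.5,0,-1],
  [0,0,0,0,0,-3.6,-1],
  [0,0,0,0,0,0,-1],
  [0,0,0,0,0,0,-1],
])

```text
time: 6.12
tool_pos: [0.5454, -0.0024, 0.2151]
tool_rot: [0.0, -0.627, 0.779, 0.0]
contact_force: [-0.8, 0.3, -0.4]
gripper_width: 0.479
grasp_force: 60.8
```

Run:
```python
from h import *
goto([.5492,.086,.12],167.8)
```

```text
t 6.12 pos [ 0.5454 -0.0024  0.2151] psi 167.63 zaxis [ 1.e-04  2.e-04 -1.e+00] F [-0.8  0.3 -0.4] w 0.479 gf 60.8
  tool cm [-8.72  1.52  9.51] rot [-0.    0.01 -0.17]
```

>>> move_arm([
  [-2.9,0.5,0,0,0,0,-1],
  [-2.9,0.5,0,0,0,0,-1],
  [-2.9,0.5,1,0,0,0,-1],
  [0,0,3,0,0,0,-1],
  [0,0,3,0,0,0,-1],
  [0,0,2.5,0,0,0,-1],
  [0,0,0,0,0,0,-1],
  [0,0,0,0,0,0,-1],
  [0,0,0,0,0,0,-1],
])

```text
time: 6.87
tool_pos: [0.55, 0.0867, 0.1218]
tool_rot: [0.001, -0.628, 0.778, -0.001]
contact_force: [0.6, 0.3, 0.9]
gripper_width: 0.48
grasp_force: 60.9
```

Run:
```python
from h import *
goto([.5492,.086,.095],167.8)
f=grab('wrist','w3'); grab('side','s3')
a=cv2.resize(f['img'][120:400,180:460],None,fx=1.4,fy=1.4); b=cv2.resize(load('s3')['img'][150:310,230:390],None,fx=2.4,fy=2.4)
o=np.zeros((400,800,3),np.uint8);o[:392,:392]=a;o[:384,400:784]=b;cv2.imwrite('pics/crop3.png',o)
```

```text
t 6.87 pos [0.55   0.0867 0.1218] psi 167.75 zaxis [ 2.4e-03  4.0e-04 -1.0e+00] F [0.6 0.3 0.9] w 0.48 gf 60.9
  tool cm [0.09 0.07 2.68] rot [-0.13  0.05 -0.05]
```

View pics/crop3.png

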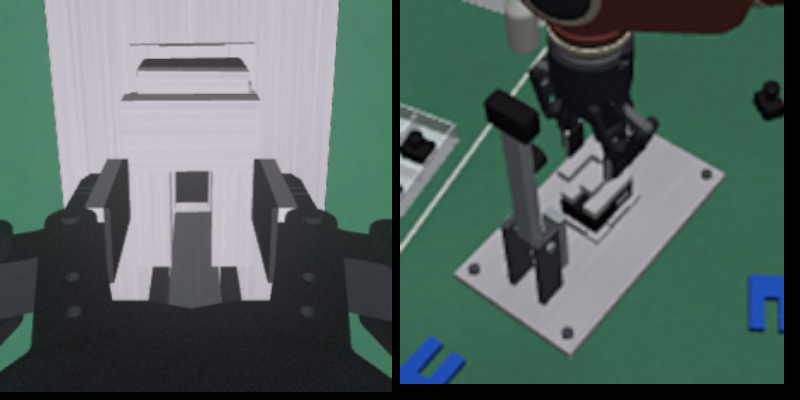

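The crop shows the held shim centred over shim1 within about 1 mm, with the hinge clear of the gripper. I'll nudge it about 1 mm and lower it.

>>> move_arm([
  [0.08,0.1,1,0,0,0,-1],
  [0,0,0.8,0,0,0,-1],
  [0,0,0.5,0,0,0,-1],
  [0,0,0,0,0,0,-1],
  [0,0,0,0,0,0,-1],
  [0,0,0,0,0,0,-1],
])

```text
time: 7.47
tool_pos: [0.5478, 0.0865, 0.0971]
tool_rot: [0.0, -0.628, 0.778, 0.0]
contact_force: [-0.5, 0.1, -0.1]
gripper_width: 0.478
grasp_force: 60.9
```

>>> move_arm([
  [0,0,0.15,0,0,0,-1],
  [0,0,0,0,0,0,-1],
  [0,0,0,0,0,0,-1],
])

```text
time: 7.72
tool_pos: [0.5478, 0.0865, 0.0958]
tool_rot: [0.0, -0.628, 0.778, 0.0]
contact_force: [-0.7, 0.1, 0.4]
gripper_width: 0.478
grasp_force: 60.9
```

>>> move_arm([
  [0,0,0.15,0,0,0,-1],
  [0,0,0,0,0,0,-1],
  [0,0,0,0,0,0,-1],
])

```text
time: 7.97
tool_pos: [0.5478, 0.0865, 0.0943]
tool_rot: [0.0, -0.628, 0.778, 0.0]
contact_force: [-0.0, -0.5, 0.1]
gripper_width: 0.482
grasp_force: 60.9
```

>>> move_arm([
  [0,0,0.1,0,0,0,-1],
  [0,0,0,0,0,0,-1],
  [0,0,0,0,0,0,-1],
])

```text
time: 8.22
tool_pos: [0.5479, 0.0865, 0.0942]
tool_rot: [0.0, -0.628, 0.778, 0.0]
contact_force: [-3.3, -0.7, 6.2]
gripper_width: 0.478
grasp_force: 61.8
```

Contact came at TCP z 0.0942, so shim1's top is at about 70.7 mm. Two shims then reach about 79.7 mm, 1.7 mm above the 78 mm stop height, so one added shim should do. I'll centre it by 1 mm and release.

>>> move_arm([
  [0,0,-0.25,0,0,0,-1],
  [0,-0.1,0,0,0,0,-1],
  [0,0,0,0,0,0,-1],
  [0,0,0,0,0,0,-1],
  [0,0,0.2,0,0,0,-1],
  [0,0,0,0,0,0,-1],
  [0,0,0,0,0,0,0.4],
  [0,0,0,0,0,0,0.4],
  [0,0,0,0,0,0,0.4],
  [0,0,0,0,0,0,0.4],
  [0,0,0,0,0,0,0.4],
])

```text
time: 9.13
tool_pos: [0.5486, 0.0862, 0.0935]
tool_rot: [0.0, -0.628, 0.778, 0.0]
contact_force: [-0.4, 0.6, 1.0]
gripper_width: 0.698
grasp_force: 0.0
```

>>> move_arm([
  [0,0,-1,0,0,0,0.4],
  [0,0,-3,0,0,0,0.4],
  [3,0,-3,0,0,0,0.4],
  [4,0,-1,0,0,0,0.4],
  [4,0,0,0,0,0,0.4],
  [0,0,0,0,0,0,0.4],
  [0,0,0,0,0,0,0.4],
])

```text
time: 9.72
tool_pos: [0.5257, -0.0225, 0.1744]
tool_rot: [0.001, -0.627, 0.779, -0.001]
contact_force: [1.0, 1.1, -0.4]
gripper_width: 0.698
grasp_force: 0.0
```

Run:
```python
from h import *
goto([.549,.085,.2],167.8)
f=grab('wrist','w4'); grab('top','t4');grab('side','s4')
a=f['img'][100:400,170:470]; b=cv2.resize(load('s4')['img'][170:295,250:375],None,fx=3,fy=3,interpolation=cv2.INTER_CUBIC)
o=np.zeros((400,800,3),np.uint8);o[:300,:300]=a;o[:375,310:685]=b;cv2.imwrite('pics/crop4.png',o)
```

```text
t 9.72 pos [ 0.5257 -0.0225  0.1744] psi 167.6 zaxis [ 2.1e-03  4.0e-04 -1.0e+00] F [ 1.   1.1 -0.4] w 0.698 gf 0.0
  tool cm [-11.     0.02  -2.56] rot [-0.11  0.04 -0.2 ]
```

View pics/crop4.png

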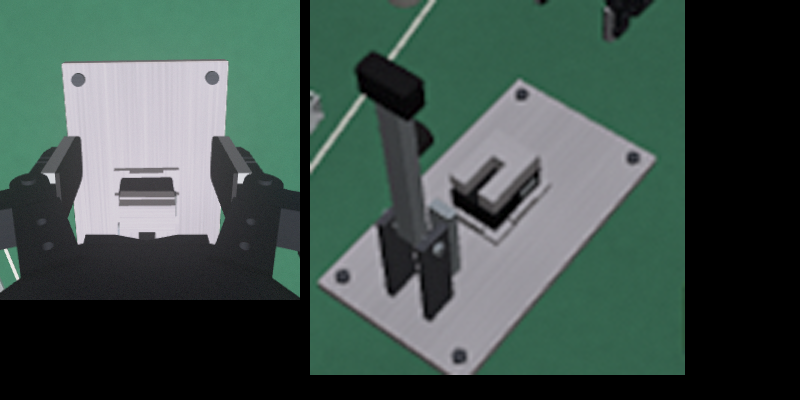

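The stack is flat, the slots coincide, and the housing is still in its nest. Next I raise the tool, shut the jaws and go over the top to behind the upright handle.

>>> move_arm([
  [0,0,-4,0,0,0,-1],
  [0,0,-4,0,0,0,-1],
  [0,0,-4,0,0,0,-1],
  [0,0,-4,0,0,0,-1],
  [0,0,0,0,0,0,-1],
  [0,0,0,0,0,0,-1],
  [-4.1,0,0,0,0,0,-1],
  [-4.1,0,0,0,0,0,-1],
  [-4.1,0,0,0,0,0,-1],
  [-4.1,0,0,0,0,0,-1],
  [-4.1,0,0,0,0,0,-1],
  [-4.2,0,0,0,0,0,-1],
])

```text
out of range
```

>>> move_arm([
  [0,0,-4,0,0,0,-1],
  [0,0,-4,0,0,0,-1],
  [0,0,-4,0,0,0,-1],
  [0,0,-4,0,0,0,-1],
  [0,0,0,0,0,0,-1],
  [0,0,0,0,0,0,-1],
  [-4.1,0,0,0,0,0,-1],
  [-4.1,0,0,0,0,0,-1],
  [-4.1,0,0,0,0,0,-1],
  [-4.1,0,0,0,0,0,-1],
  [-4.1,0,0,0,0,0,-1],
  [-4.1,0,0,0,0,0,-1],
  [0,0,0,0,0,0,-1],
  [0,0,0,0,0,0,-1],
  [0,0,0,0,0,0,-1],
])

```text
time: 11.12
tool_pos: [0.5766, 0.2201, 0.3309]
tool_rot: [-0.002, -0.629, 0.778, 0.001]
contact_force: [0.7, -0.4, -0.4]
gripper_width: 0.004
grasp_force: 0.0
```

```bash
cat >> h.py <<'E'
O=np.array([.549,.085]);YJ=np.array([np.cos(np.radians(78)),np.sin(np.radians(78))]);XJ=np.array([YJ[1],-YJ[0]])
def jig(p): d=np.array(p[:2])-O; return np.round(np.r_[d@XJ,d@YJ,p[2]]*1e3,1)
E
python3 - <<'E'
from h import *
s,r=tool(); print(jig(s['tool_pos'])); goto([*(O+.137*YJ),.28],168)
f=grab('wrist','w5'); g=grab('side','s5'); cv2.imwrite('pics/crop5.png',np.hstack([f['img'][::2,::2],cv2.resize(g['img'][100:300,180:420],None,fx=1.0,fy=1.0)]))
# arc table
th=np.array([1.6,1.45,1.3,1.15,1,.85,.7,.55,.4,.3,.2,.12,.06,.02])
print(np.c_[th,100-172*np.cos(th)+10*np.sin(th)+11,100+172*np.sin(th)+10*np.cos(th)+19].round(1))
E
```

```text
[ -1.1 137.9 330.9]
t 11.12 pos [0.5766 0.2201 0.3309] psi 167.9 zaxis [-3.3e-03 -9.0e-04 -1.0e+00] F [ 0.7 -0.4 -0.4] w 0.004 gf 0.0
  tool cm [ 0.08 -0.12  5.09] rot [ 0.17 -0.09 -0.1 ]
[[ 1.600e+00  1.260e+02  2.906e+02]
 [ 1.400e+00  1.002e+02  2.910e+02]
 [ 1.300e+00  7.460e+01  2.874e+02]
 [ 1.200e+00  4.990e+01  2.801e+02]
 [ 1.000e+00  2.650e+01  2.691e+02]
 [ 8.000e-01  5.000e+00  2.548e+02]
 [ 7.000e-01 -1.410e+01  2.375e+02]
 [ 6.000e-01 -3.040e+01  2.174e+02]
 [ 4.000e-01 -4.350e+01  1.952e+02]
 [ 3.000e-01 -5.040e+01  1.794e+02]
 [ 2.000e-01 -5.560e+01  1.630e+02]
 [ 1.000e-01 -5.860e+01  1.495e+02]
 [ 1.000e-01 -6.010e+01  1.393e+02]
 [ 0.000e+00 -6.080e+01  1.324e+02]]
```

View pics/crop5.png

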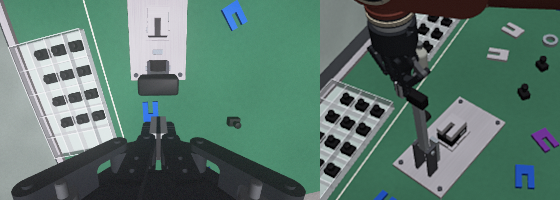

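The wrist view shows the fingers (half-scale (158,125)) directly behind the handle (158,87), with lateral alignment good. I'll lower and sweep along the arc.

>>> move_arm([
  [0,0,2.1,0,0,0,-1],
  [0,0,2.1,0,0,0,-1],
  [0.6,0,0,0,0,0,-1],
  [0.6,0,0,0,0,0,-1],
  [1.3,0,0,0,0,0,-1],
  [1.3,0,0,0,0,0,-1],
  [1.3,0,0.15,0,0,0,-1],
  [1.3,0,0.2,0,0,0,-1],
  [1.2,0,0.3,0,0,0,-1],
  [1.3,0,0.4,0,0,0,-1],
  [1.2,0,0.5,0,0,0,-1],
  [1.1,0,0.6,0,0,0,-1],
  [0,0,0,0,0,0,-1],
  [0,0,0,0,0,0,-1],
])

```text
time: 12.38
tool_pos: [0.5532, 0.1095, 0.2687]
tool_rot: [-0.001, -0.628, 0.779, 0.001]
contact_force: [-0.2, 0.9, 1.1]
gripper_width: 0.001
grasp_force: 0.4
```

Run:
```python
from h import *
s,r=tool(); print(jig(s['tool_pos'])); goto([*(O+.0265*YJ),.2691],168)
f=grab('wrist','w6'); g=grab('side','s6'); cv2.imwrite('pics/crop6.png',np.hstack([f['img'][::2,::2],g['img'][100:300,180:420]]))
```

```text
[ -1.   24.8 268.7]
t 12.38 pos [0.5532 0.1095 0.2687] psi 167.74 zaxis [-1.9e-03  6.0e-04 -1.0e+00] F [-0.2  0.9  1.1] w 0.001 gf 0.4
  tool cm [-0.17 -0.1  -0.04] rot [ 0.11  0.01 -0.26]
```

View pics/crop6.png

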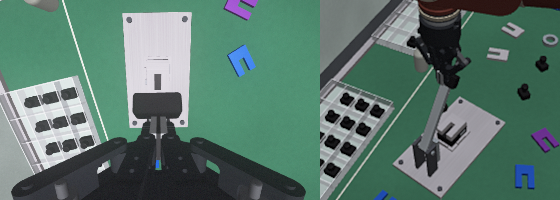

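The bar is following at about 1 rad with light contact. I'll carry on down to about 0.06 rad.

>>> move_arm([
  [1,0,0.7,0,0,0,-1],
  [1,0,0.7,0,0,0,-1],
  [1,0,0.8,0,0,0,-1],
  [0.9,0,0.9,0,0,0,-1],
  [0.8,0,1,0,0,0,-1],
  [0.8,0,1,0,0,0,-1],
  [0.7,0,1.1,0,0,0,-1],
  [0.6,0,1.1,0,0,0,-1],
  [0.4,0,0.8,0,0,0,-1],
  [0.3,0,0.8,0,0,0,-1],
  [0.3,0,0.8,0,0,0,-1],
  [0.2,0,0.8,0,0,0,-1],
  [0.2,0,0.8,0,0,0,-1],
  [0.2,0,0.8,0,0,0,-1],
  [0.1,0,0.7,0,0,0,-1],
  [0,0,0,0,0,0,-1],
  [0,0,0,0,0,0,-1],
  [0,0,0,0,0,0,-1],
])

```text
time: 13.98
tool_pos: [0.5359, 0.0273, 0.1417]
tool_rot: [0.0, -0.628, 0.778, 0.0]
contact_force: [-0.2, 0.5, 0.7]
gripper_width: -0.003
grasp_force: 0.5
```

>>> move_arm([
  [0,0,0.3,0,0,0,-1],
  [0,0,0,0,0,0,-1],
  [0,0,0,0,0,0,-1],
])

```text
time: 14.23
tool_pos: [0.5363, 0.0271, 0.1389]
tool_rot: [0.001, -0.628, 0.778, -0.0]
contact_force: [-0.2, 0.0, 1.1]
gripper_width: -0.006
grasp_force: 0.6
```

>>> move_arm([
  [0,0,0.2,0,0,0,-1],
  [0,0,0,0,0,0,-1],
  [0,0,0,0,0,0,-1],
])

```text
time: 14.48
tool_pos: [0.5361, 0.0271, 0.1366]
tool_rot: [0.0, -0.628, 0.778, -0.0]
contact_force: [-0.2, 0.0, 1.6]
gripper_width: -0.0
grasp_force: 0.6
```

>>> move_arm([
  [0,0,0.15,0,0,0,-1],
  [0,0,0,0,0,0,-1],
  [0,0,0,0,0,0,-1],
])

```text
time: 14.73
tool_pos: [0.5359, 0.0271, 0.135]
tool_rot: [0.0, -0.628, 0.778, 0.0]
contact_force: [-0.5, -0.2, 0.2]
gripper_width: 0.0
grasp_force: 0.6
```

>>> move_arm([
  [0,0,0.1,0,0,0,-1],
  [0,0,0,0,0,0,-1],
  [0,0,0,0,0,0,-1],
])

```text
time: 14.98
tool_pos: [0.5359, 0.0271, 0.134]
tool_rot: [0.0, -0.628, 0.778, 0.0]
contact_force: [0.1, -1.1, 1.8]
gripper_width: -0.001
grasp_force: 0.6
```

>>> move_arm([
  [0,0,0.1,0,0,0,-1],
  [0,0,0,0,0,0,-1],
  [0,0,0,0,0,0,-1],
])

```text
time: 15.23
tool_pos: [0.5359, 0.0271, 0.133]
tool_rot: [0.0, -0.628, 0.778, 0.0]
contact_force: [0.9, -0.7, 1.1]
gripper_width: -0.002
grasp_force: 0.6
```

>>> move_arm([
  [0,0,0.1,0,0,0,-1],
  [0,0,0,0,0,0,-1],
  [0,0,0,0,0,0,-1],
])

```text
time: 15.48
tool_pos: [0.5359, 0.0271, 0.1321]
tool_rot: [0.0, -0.628, 0.778, 0.0]
contact_force: [-0.1, -1.3, 1.8]
gripper_width: 0.001
grasp_force: 0.7
```

>>> move_arm([
  [0,0,0.05,0,0,0,-1],
  [0,0,0,0,0,0,-1],
  [0,0,0,0,0,0,-1],
])

```text
time: 15.73
tool_pos: [0.536, 0.0271, 0.1319]
tool_rot: [0.0, -0.628, 0.778, 0.0]
contact_force: [-1.9, -1.1, 3.4]
gripper_width: -0.002
grasp_force: 1.8
```

The foot met the stack at TCP z 0.132. The stop would come at about 0.129, so two shims are right. I'll press up to about 10 N.

>>> move_arm([
  [0,0,0.05,0,0,0,-1],
  [0,0,0,0,0,0,-1],
  [0,0,0,0,0,0,-1],
])

```text
time: 15.98
tool_pos: [0.536, 0.027, 0.1318]
tool_rot: [0.0, -0.628, 0.778, 0.0]
contact_force: [-2.2, -0.5, 5.9]
gripper_width: -0.002
grasp_force: 3.0
```

>>> move_arm([
  [0,0,0.05,0,0,0,-1],
  [0,0,0,0,0,0,-1],
  [0,0,0,0,0,0,-1],
])

```text
time: 16.23
tool_pos: [0.536, 0.0271, 0.1317]
tool_rot: [0.0, -0.628, 0.778, 0.0]
contact_force: [-3.1, 0.3, 8.0]
gripper_width: 0.003
grasp_force: 4.0
```

>>> move_arm([
  [0,0,0.06,0,0,0,-1],
  [0,0,0,0,0,0,-1],
  [0,0,0,0,0,0,-1],
  [0,0,0,0,0,0,-1],
  [0,0,0,0,0,0,-1],
])

```text
time: 16.65
tool_pos: [0.5361, 0.0271, 0.1316]
tool_rot: [0.0, -0.628, 0.778, 0.0]
contact_force: [-5.4, -0.9, 10.6]
gripper_width: 0.0
grasp_force: 5.3
```

Run:
```python
from h import *
g=grab('side','s7');t=grab('top','t7'); s,r=tool(); print(s['contact_force'],jig(s['tool_pos']))
a=cv2.resize(g['img'][150:300,240:390],None,fx=2.6,fy=2.6,interpolation=cv2.INTER_CUBIC); b=cv2.resize(t['img'][160:260,240:340],None,fx=3.9,fy=3.9,interpolation=cv2.INTER_CUBIC)
cv2.imwrite('pics/crop7.png',np.hstack([a,b]))
```

```text
[-4.70085856 -1.53959101 10.59927664] [ -0.6 -59.4 131.6]
```

View pics/crop7.png

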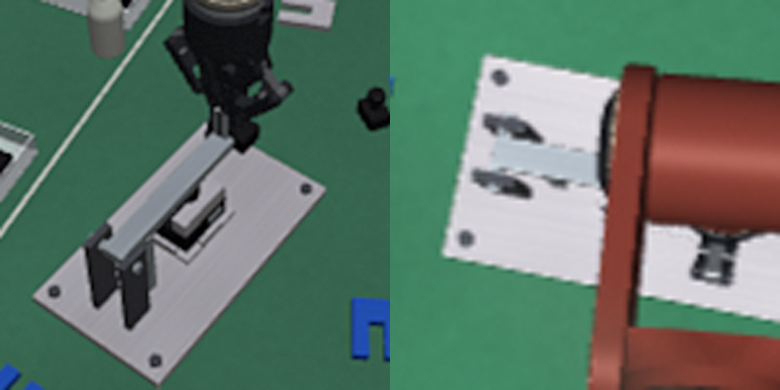

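The bar is down with its foot on the stack at about (195,205) in the crop. It is pressed with 10.6 N and has stayed short of its stop, so I'm handing in.

```bash
python3 -c "
from plant import manip
print(manip.job_done())"
```

```text
the job is handed in; nothing more can be done
None
```

I stacked one more shim on shim1, and the bar is held down on the two-shim stack with about 10.6 N, roughly 2 mm short of its stop by my measurements; the job is handed in, with no verdict shown.

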